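# Take the wide glue pot off its hook and seat it in the warmer

## Task

Lift the wide round glue pot up and off its hook on the rack, and set it down upright, fully home in the round well of the pot warmer, then let go. Do not drop it, and leave the slim round pot hanging on its hook.

Things in the scene. Friction and masses are not known exactly. Their poses are not given: they have to be found in the camera images.
- wide_pot: Wide round steel pot, 76 mm wide, 60 tall, ~0.4 kg, on any one of the rack's 3 hooks. Two straps rise from its rim (at +y, -y) to an upright wooden grip block 14 mm thick (x), 56 long (y), 44 tall. Origin: middle of the grip's underside, which rests on the hook; z up. Grip top +44 mm, pot rim -60, pot bottom -120, all on one axis. Axes start parallel to the rack's. Pinch grip across x from above.
- slim_pot: Slim round steel pot, 48 mm wide, 60 mm tall, with the same grip, straps, heights and origin (middle of the grip's underside) as the wide pot, on another hook of the rack. It must stay hanging. (The third hook holds a square steel caddy with the same kind of grip.)
- rack: Fixed hook rack. Origin on the bench under its beam (30 mm thick in x, 410 long in y, top at 190); hooks point along its -x. Flat steel hooks 16 mm wide, 6 thick at y = -120, 0, 120; upper face 190 mm above bench; at x = -112 to -118 a lip rises 10 mm above that face. Grips hang at x = -85. To come off, a pot rises over 10 mm (under 50, or its rim meets the hook), then goes 45 mm or more along -x.
- warmer: Fixed pot warmer: grey square housing 150 x 150 mm, 45 mm high, with a round well 100 mm wide and 15 mm deep in the middle of its top. Origin: centre of its underside on the bench, z up; well floor 30 mm and rim 45 mm above it. With the wide pot home in the well, the pot's origin is 150 mm above the bench.
There are look-alikes about, which are no part of the job. Several things have the shape of the warmer; the one meant has the colours described above.

How it is judged:
On the way:
1. the wide pot has come up and off its hook: held clear in front of or beside the hooks, above the height at which it would stand in the warmer (height (world z) of wide_pot above 0.165 m and (x of wide_pot in the frame of rack below -0.125 m or y of wide_pot in the frame of rack below -0.19 m)), for 0.05 s.
At the end, for the whole second after the job is handed in: The wide pot stands at rest and released in the warmer's well: its axis within 18 mm of the well's centre, its bottom on the well's floor (within 5 mm), upright within about 6 degrees. The slim pot still hangs on its hook (horizontal distance between wide_pot and warmer below 0.018 m and z of wide_pot in the frame of warmer between 0.143 and 0.155 m and angle between wide_pot's own z axis and vertical below 0.1 rad and linear speed of wide_pot below 0.02 m/s and height (world z) of slim_pot above 0.175 m); the robot touches nothing.
It fails at once if the wide pot is dropped (falls faster than 0.6 m/s with no finger on it, about 18 mm of free fall) (linear speed of wide_pot above 0.6 m/s and contact force between wide_pot and the fingers below 0.1 N).
It fails at once if the slim pot is knocked or taken off its hook (drops more than 15 mm or shifts more than 50 mm) (height (world z) of slim_pot below 0.175 m or distance of slim_pot from where it was at the start of the episode above 0.05 m).
It also fails if it takes over 40 s, if anything falls off the work surface, if the arm or the gripper's body presses on something with over 40 N, if the wrist force passes 120 N, or if a joint passes its speed limit or range.

## Robot

A 7-joint arm with a two-finger parallel gripper is mounted at the origin on the work surface. World frame = base frame: x ahead of the robot, y to its left, z up, the work surface at z = 0. Lengths are in m, angles in rad, forces in N, time in s.
With the tool pointing down it reaches from about 0.425 to 0.875 m from the base axis. Payload 8.4 kg.
Tool frame: the origin (TCP) lies midway between the tips of the shut fingers; the grasp point (between the pads) lies 19 mm behind it (bot.tcp_to_grasp is the distance from the TCP to the grasp point, in m); z points along the fingers, y is the direction in which the jaws open and shut (so a half turn about z gives the same grasp; the last joint's range is limited). The gripper opens to 85 mm and grips with 20 to 120 N. Pads are 22 mm wide; open, the fingers measure 114 mm over their backs; the gripper's body (76 mm by 85 mm) begins 54 mm behind the grasp point. The pads swing forward as they close: fully open they stand 13 mm farther back than shut.
Start: joints at [1.155, 0.333, 0.04, 1.465, -0.013, 1.343, -0.059], TCP at [0.202, -0.618, 0.231] pointing down, gripper open.
Joint ranges: [-2.58, 2.58], [-0.38, 2.09], [-1.3, 1.39], [0.25, 2.4], [-1.5, 4.64], [0.08, 2.09], [-2.65, 2.65]. Speed limits (rad/s): [2.22, 2.22, 2.79, 2.79, 3.14, 3.14, 3.14].

## Interface

Orientations are given as a rotation vector (axis times angle).
In Python, from plant import bot gives the robot as it stands. Calls block until the motion is done:
- bot.movep(position, orientation): joint-space move of the TCP to a pose.
- bot.movel(position, attitude=None, rate=0.15): straight line of the TCP; attitude=None keeps the orientation; rate is the mean speed in m/s.
- bot.set_joints(angles): joint-space move.
- bot.move_gripper(opening): finger opening in m; the grip force is fixed at half the most; returns when the fingers have stopped.
- bot.pause(seconds).
- bot.inverse_kinematics(position, orientation): joint angles nearest the present ones, or None.
- bot.get_state(): the state.
- bot.camera(name): name is "scene" or "top"; returns a dict with "image" (480x640x3 uint8, red, green, blue), "fx", "fy", "cx", "cy" (pixels), "xyz" and "orientation" of the camera in the world. Camera axes: x right, y up, looking along -z (the intrinsics and any distortion apply to the point x, -y, -z); pixel columns grow to the right and rows downward; lengths in m; the calibration is good to about 2 mm. A picture is of the moment at which its call begins. There is no depth.
A pose or a line that the arm cannot do raises bot.IKError and nothing moves.
- bot.sign_off(): hands the job in, once; it reports no verdict.
The state is a dict: "time_s": time; "q": joint angles; "qvel": joint speeds; "joint_efforts": joint torques, N m; "ee_pos": TCP position; "tcp_rot": TCP orientation; "wrist_force": force on the tool from outside, world axes, zero at the start; "wrist_torque": the same for the moment, N m; "opening": finger opening in m.
Only numpy, scipy, OpenCV 4.12 (cv2) and the standard library are available. Lean on these libraries where they do the work, as an engineer would, in place of code of your own. Each camera call takes 0.05 s, during which the arm holds its last target.

## Working session

There is one attempt and no reset: what is moved stays moved. The work goes in short steps, each a Python script; the robot and the scene stay as the last script left them, time stands still between calls to the robot, and variables do not carry over. Pictures are saved under pics/ and viewed, and the job is handed in when it is done.

```bash
mkdir -p pics; ls; python3 - <<'E'
from plant import bot
import cv2
for n in("scene","top"):
    c=bot.camera(n); cv2.imwrite(f"pics/{n}0.png",c["image"][:,:,::-1])
    print(n,{k:v for k,v in c.items() if k!="image"})
s=bot.get_state();print(s["time_s"],s["ee_pos"],s["tcp_rot"],s["opening"],bot.tcp_to_grasp)
E
```

```text
pics
scene {'fx': 511.8537112843464, 'fy': 511.8537112843464, 'cx': 319.80957210867956, 'cy': 251.51733229159663, 'xyz': array([1.17261385, 0.16515736, 0.7006639 ]), 'orientation': array([0.61468631, 0.85952059, 1.76842023])}
top {'fx': 510.11723752467236, 'fy': 510.11723752467236, 'cx': 307.6162994391892, 'cy': 238.22253618662762, 'xyz': array([ 0.30171969, -0.04235911,  1.11296172]), 'orientation': array([ 0.12309423, -0.17339313, -1.55779647])}
0.1 [ 0.2023311  -0.61727033  0.23050368] [-3.10084155e+00 -4.95223571e-01  5.28518567e-04] 0.08521911548601664 0.0187
```

View pics/scene0.png

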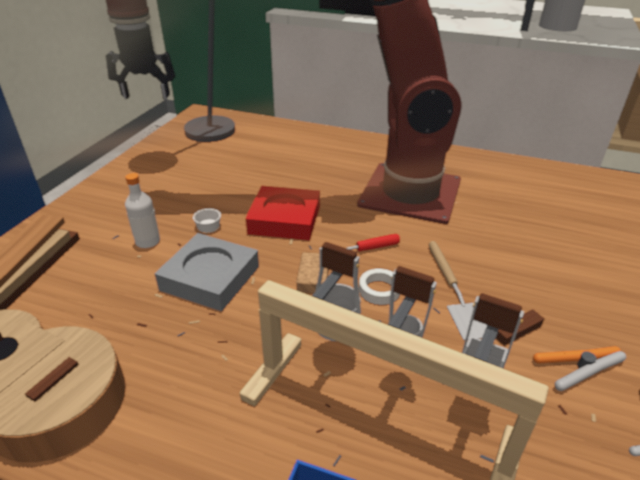

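View pics/top0.png

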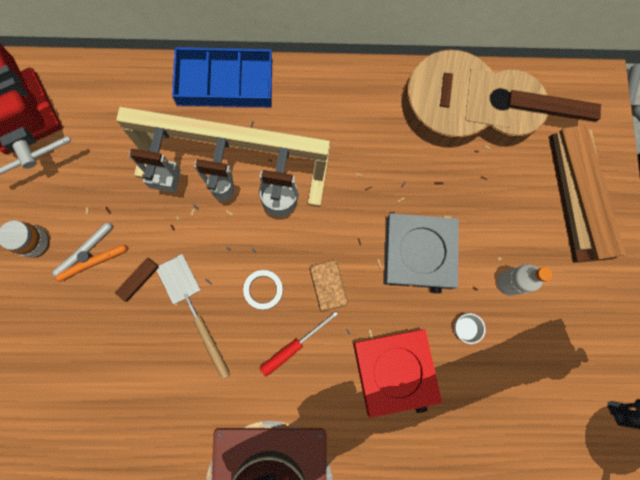

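Candidates: the hanging items in the top view are at (155,170), (215,178) and (278,190). The warmers are grey at (423,250) and red at (397,373), so grey fits the description. I'll confirm with an enlarged crop.

```bash
python3 - <<'E'
import cv2,numpy as np
a=cv2.imread("pics/top0.png"); b=cv2.imread("pics/scene0.png")
A=cv2.resize(a[100:300,105:475],None,fx=2,fy=2,interpolation=cv2.INTER_CUBIC)
cv2.imwrite("pics/cropA.png",A)
cv2.imwrite("pics/cropB.png",cv2.resize(b[200:400,150:550],None,fx=2,fy=2,interpolation=cv2.INTER_CUBIC))
E
```

```text
(no output)
```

View pics/cropA.png

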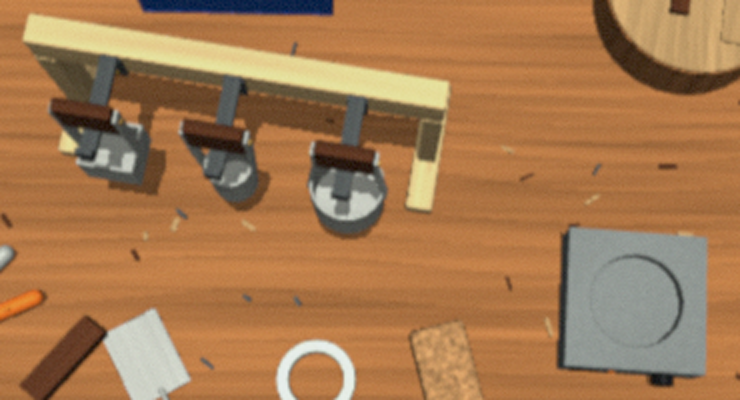

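View pics/cropB.png

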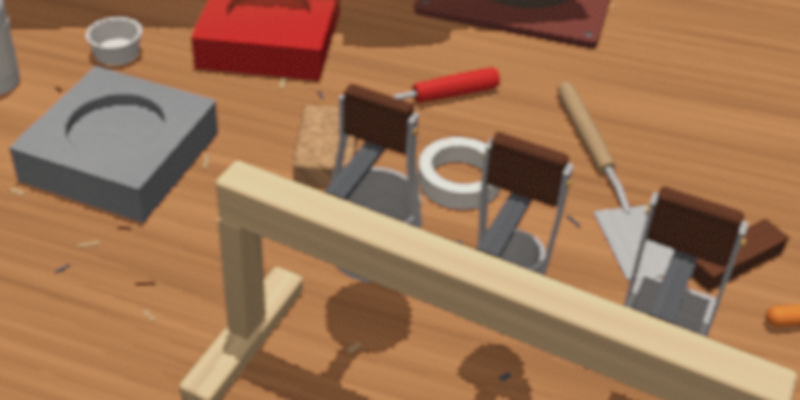

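The crops confirm the layout. The wide round pot is on the right hook at top (278,195), the slim round pot is in the middle at (220,180), and the square caddy is on the left at (158,168). The grey warmer is at (423,250). Next I'll measure them.

```bash
cat > h.py <<'E'
import numpy as np,cv2
from scipy.spatial.transform import Rotation as R
def ray(c,uv):
    uv=np.atleast_2d(np.array(uv,float))
    d=np.c_[(uv[:,0]-c["cx"])/c["fx"],-(uv[:,1]-c["cy"])/c["fy"],-np.ones(len(uv))]
    return R.from_rotvec(c["orientation"]).apply(d)
def plane(c,uv,z):
    d=ray(c,uv);o=np.array(c["xyz"]);return o+d*((z-o[2])/d[:,2])[:,None]
def proj(c,P):
    p=R.from_rotvec(c["orientation"]).inv().apply(np.atleast_2d(P)-c["xyz"])
    return np.c_[c["cx"]-c["fx"]*p[:,0]/p[:,2],c["cy"]+c["fy"]*p[:,1]/p[:,2]]
E
python3 - <<'E'
from plant import bot
from h import *
cams={n:bot.camera(n) for n in("scene","top")}
import pickle;pickle.dump(cams,open("cams.pkl","wb"))
t=cams["top"];hsv=cv2.cvtColor(t["image"],cv2.COLOR_RGB2HSV)
for p in[(220,128),(200,140),(278,178),(278,183),(400,225),(423,250),(388,250),(158,158)]:print(p,hsv[p[1],p[0]])
s=cams["scene"];hs=cv2.cvtColor(s["image"],cv2.COLOR_RGB2HSV)
for p in[(400,345),(400,365),(338,258),(205,260),(240,270),(190,290)]:print(p,hs[p[1],p[0]])
E
```

```text
(220, 128) [ 21  97 231]
(200, 140) [ 15 133 123]
(278, 178) [ 11 151  91]
(278, 183) [  8 165  37]
(400, 225) [ 64  12 154]
(423, 250) [ 77  15 153]
(388, 250) [ 73  16 109]
(158, 158) [ 11 169  89]
(400, 345) [ 18  80 218]
(400, 365) [ 16 100 127]
(338, 258) [  9 146  54]
(205, 260) [  0   0 149]
(240, 270) [ 30   2 112]
(190, 290) [30  3 75]
```

```bash
python3 - <<'E'
from h import *
import pickle;cams=pickle.load(open("cams.pkl","rb"))
def big(m,roi):
    k=np.zeros_like(m);x0,y0,x1,y1=roi;k[y0:y1,x0:x1]=m[y0:y1,x0:x1]
    cs,_=cv2.findContours(k,cv2.RETR_EXTERNAL,cv2.CHAIN_APPROX_NONE);return max(cs,key=cv2.contourArea)
def rect(P):
    r=cv2.minAreaRect((P[:,:2]*1000).astype(np.float32)); b=cv2.boxPoints(r)
    i=np.linalg.norm(b[1]-b[0]),np.linalg.norm(b[2]-b[1])
    e=(b[1]-b[0]) if i[0]>i[1] else b[2]-b[1]
    return np.round(r[0],1),np.round(r[1],1),round(np.degrees(np.arctan2(e[1],e[0]))%180,2)
def m(c,lo,hi):return cv2.inRange(cv2.cvtColor(c["image"],cv2.COLOR_RGB2HSV),lo,hi)
t=cams["top"];s=cams["scene"]
cb=big(m(t,(14,60,180),(28,150,255)),(105,100,340,160));print("beam top",rect(plane(t,cb[:,0],.19)),cb.shape)
cb=big(m(s,(12,50,180),(26,140,255)),(240,270,560,410));print("beam scene",rect(plane(s,cb[:,0],.19)))
for roi in[(255,165,300,192),(192,155,235,180),(125,145,172,170)]:
    g=big(m(t,(5,110,62),(14,200,125)),roi);print("grip top",rect(plane(t,g[:,0],.234)),cv2.boundingRect(g))
w=m(t,(0,0,130),(179,40,200))
cw=big(w,(375,200,470,300));print("warmer",rect(plane(t,cw[:,0],.045)))
w=m(s,(0,0,128),(179,30,200))
cw=big(w,(150,225,265,300));print("warmer sc",rect(plane(s,cw[:,0],.045)))
k=cv2.inRange(cv2.cvtColor(s["image"],cv2.COLOR_RGB2HSV),(3,90,30),(13,220,75))
for roi in[(310,235,362,280),(385,260,440,305),(465,285,525,335)]:
    g=big(k,roi);print("grip scene face",cv2.boundingRect(g),cv2.boxPoints(cv2.minAreaRect(g)).round(1).tolist())
v=t["image"].copy()[180:300,370:480]
cv2.imwrite("pics/w.png",cv2.resize(v[:,:,::-1],None,fx=5,fy=5,interpolation=cv2.INTER_CUBIC))
v=t["image"].copy()[95:215,110:340]
cv2.imwrite("pics/r.png",cv2.resize(v[:,:,::-1],None,fx=3.4,fy=3.4,interpolation=cv2.INTER_CUBIC))
E
```

```text
beam top (array([687.9,  91.1]), array([411.2,  31.7]), np.float32(81.3)) (450, 1, 2)
beam scene (array([675.1,  92.2]), array([446.6,  62.7]), np.float32(81.96))
grip top (array([589.7, -21.9]), array([28.1, 64.7]), np.float32(90.91)) (263, 165, 37, 16)
grip top (array([606.4,  95.9]), array([28.3, 66.1]), np.float32(91.82)) (197, 155, 38, 16)
grip top (array([621.1, 221.4]), array([54.6, 14.1]), np.float32(81.0)) (131, 149, 31, 11)
warmer (array([ 483.9, -323.2]), array([148.3, 148.6]), np.float32(176.48))
warmer sc (array([ 486.4, -319.4]), array([146.8, 148.2]), np.float32(176.18))
grip scene face (323, 247, 33, 29) [[317.70001220703125, 266.70001220703125], [323.20001220703125, 246.39999389648438], [356.29998779296875, 255.3000030517578], [350.79998779296875, 275.6000061035156]]
grip scene face (394, 272, 38, 30) [[390.3999938964844, 290.79998779296875], [397.1000061035156, 270.70001220703125], [433.1000061035156, 282.70001220703125], [426.3999938964844, 302.79998779296875]]
grip scene face (475, 299, 44, 34) [[472.5, 319.5], [479.6000061035156, 298.20001220703125], [519.2000122070312, 311.3999938964844], [512.0999755859375, 332.70001220703125]]
```

View pics/w.png

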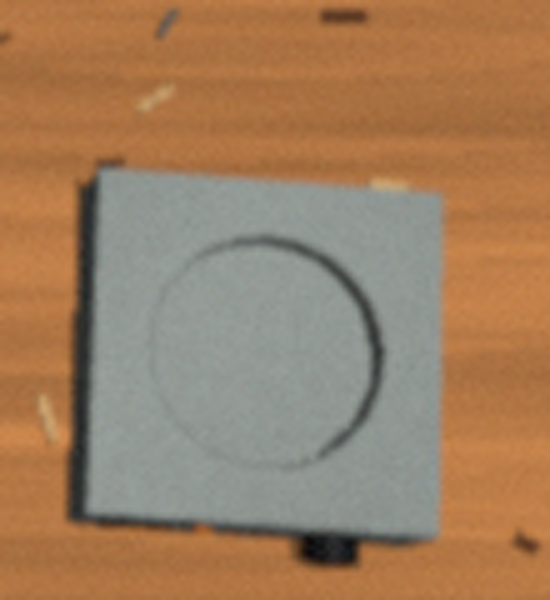

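View pics/r.png

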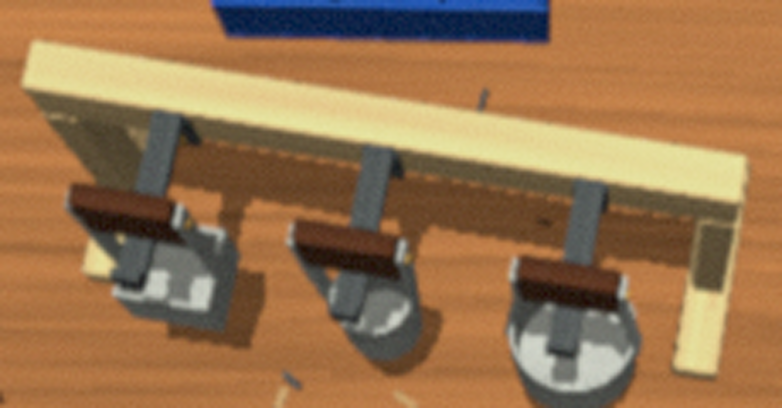

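```bash
python3 - <<'E'
from h import *
import pickle;cams=pickle.load(open("cams.pkl","rb"))
t=cams["top"];s=cams["scene"]
h=cv2.cvtColor(t["image"],cv2.COLOR_RGB2HSV)
k=cv2.inRange(h,(5,120,68),(14,200,115))
k=cv2.morphologyEx(k,cv2.MORPH_OPEN,np.ones((3,3)))
n,l,st,ce=cv2.connectedComponentsWithStats(k)
yaw=np.radians(-8.7);X=np.array([np.cos(yaw),np.sin(yaw),0]);Y=np.array([-X[1],X[0],0]);O=np.array([.6879,.0911,0])
for y,roi in((-.12,(262,168,297,190)),(0,(192,155,233,180)),(.12,(125,145,172,170))):
    P=O-.085*X+y*Y+[0,0,.234]
    c=np.array([P+a*.007*X+b*.028*Y for a,b in((1,1),(1,-1),(-1,-1),(-1,1))])
    print("pred",P[:2].round(4),proj(t,c).round(1).tolist(),"sc",proj(s,c).round(1).tolist())
for i in range(1,n):
    if 30<st[i,4] and 120<ce[i][0]<300 and 145<ce[i][1]<195:
        pts=np.argwhere(l==i)[:,::-1]
        Q=plane(t,pts,.234);d=Q[:,:2]-(O-.085*X)[:2]
        print(st[i],ce[i].round(1),Q.mean(0)[:2].round(4),"rack dx,y",(Q.mean(0)-O)@X,(Q.mean(0)-O)@Y, np.ptp(Q@X),np.ptp(Q@Y))
v=t["image"].copy()[155:220,250:310];f=9
v=cv2.resize(v[:,:,::-1],None,fx=f,fy=f,interpolation=cv2.INTER_CUBIC)
P=O-.085*X-.12*Y+[0,0,.234]
c=np.array([P+a*.007*X+b*.028*Y for a,b in((1,1),(1,-1),(-1,-1),(-1,1))])
cv2.polylines(v,[((proj(t,c)-[250,155]+.5)*f).astype(int)],True,(0,255,0))
cv2.imwrite("pics/g.png",v)
v=s["image"].copy()[235:330,310:450];f=5
v=cv2.resize(v[:,:,::-1],None,fx=f,fy=f,interpolation=cv2.INTER_CUBIC)
cv2.polylines(v,[((proj(s,c)-[310,235]+.5)*f).astype(int)],True,(0,255,0))
cv2.imwrite("pics/gs.png",v)
E
```

```text
pred [ 0.5857 -0.0147] [[262.2, 168.4], [293.0, 173.4], [291.7, 180.7], [260.9, 175.8]] sc [[351.8, 254.9], [318.5, 243.7], [322.9, 239.0], [355.9, 249.8]]
pred [0.6039 0.104 ] [[196.3, 157.7], [227.1, 162.7], [225.6, 170.1], [194.7, 165.1]] sc [[429.8, 280.9], [392.2, 268.3], [395.9, 262.9], [433.1, 275.1]]
pred [0.622  0.2226] [[130.3, 147.1], [161.1, 152.1], [159.4, 159.4], [128.5, 154.4]] sc [[518.3, 310.4], [475.5, 296.1], [478.3, 290.0], [520.5, 303.9]]
[168 138  18  20 143] [175.5 147.4] [0.634  0.1686] rack dx,y -0.06498822257226851 0.06844203514488748 0.03412353014533143 0.0337987504453276
[180 140  26  15 186] [193.6 147.1] [0.635  0.1363] rack dx,y -0.05911053255452949 0.03671776069704918 0.021882497004518497 0.04937982840715022
[161 142   7   8  40] [163.9 145.2] [0.6379 0.1896] rack dx,y -0.06434525427774862 0.08975370699845008 0.01332057650665841 0.013315878295888262
[207 145   8  13  70] [210.5 150.6] [0.629  0.1057] rack dx,y -0.0604331850758496 0.005477789063503255 0.023563846599713112 0.012010954888936692
[131 149  29  11 197] [144.9 154. ] [0.6206 0.2224] rack dx,y
[... 254 characters left out ...]
.4 162.9] [ 0.608  -0.0386] rack dx,y -0.05939210478101884 -0.14030707790857977 0.025977021127545075 0.01949124667699327
[197 160  29  10 191] [210.5 164.6] [0.6025 0.1046] rack dx,y -0.08650255647747256 0.00038051072812127527 0.012905170280881562 0.05244790300173052
[265 162   8   5  32] [268.5 164.1] [0.6051 0.0009] rack dx,y -0.068160002293624 -0.1016531673499079 0.007432483370010012 0.013685808624779375
[263 171  29  10 186] [276.8 175.4] [ 0.5842 -0.0144] rack dx,y -0.0865536260155004 -0.11995664733408844 0.012370622440632029 0.05166232056539088
[165 183  21  13  95] [176.3 189.9] [0.5547 0.163 ] rack dx,y -0.14252715700870278 0.05096377363738929 0.025054820594192728 0.03280174372675754
```

View pics/g.png

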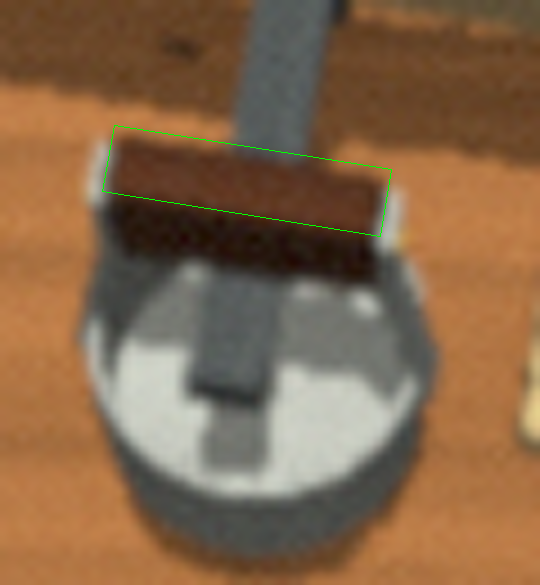

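View pics/gs.png

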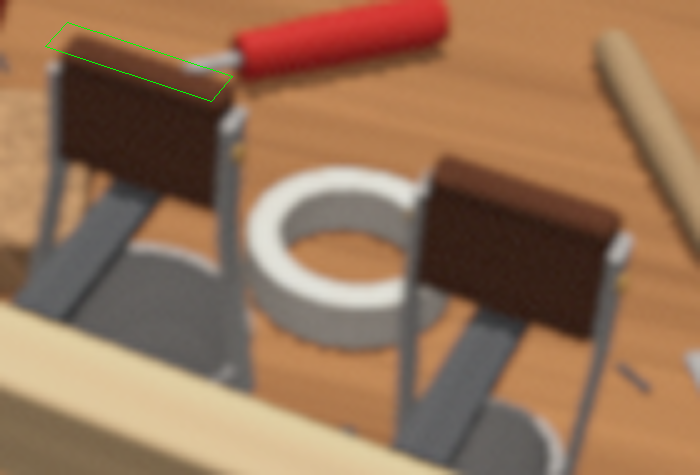

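Both views agree with the rack geometry to about 2–3 mm. The grip is at about (0.585, -0.0145), the jaw axis along rack x (yaw -8.7°), and the warmer centre is about (0.485, -0.322). Next step is planning and approaching.

```bash
cat >> h.py <<'E'
yaw=np.radians(-8.7);X=np.array([np.cos(yaw),np.sin(yaw),0]);Y=np.array([-X[1],X[0],0])
G=np.array([.5852,-.0146,0]);W=np.array([.485,-.3218,0])
def att(sgn=1,psi=0):
    y=R.from_rotvec([0,0,psi]).apply(sgn*X);z=np.array([0,0,-1.]);x=np.cross(y,z)
    return R.from_matrix(np.c_[x,y,z]).as_rotvec()
E
python3 - <<'E'
from plant import bot
from h import *
for s in(1,-1):
    for p in(G+[0,0,.33],G+[0,0,.205],G-.1*X+[0,0,.23],W+[0,0,.23],W+[0,0,.165]):
        q=bot.inverse_kinematics(p,att(s));print(s,p.round(3),None if q is None else np.round(q,2))
E
```

```text
1 [ 0.585 -0.015  0.33 ] [ 0.5   0.23 -0.66  1.44  0.14  1.52 -0.31]
1 [ 0.585 -0.015  0.205] [ 0.48  0.28 -0.64  1.64  0.17  1.28 -0.34]
1 [0.486 0.001 0.23 ] [ 0.6   0.04 -0.7   1.82  0.03  1.29 -0.26]
1 [ 0.485 -0.322  0.23 ] [ 0.79  0.22 -0.33  1.62  0.07  1.31  0.3 ]
1 [ 0.485 -0.322  0.165] [ 0.79  0.26 -0.33  1.71  0.09  1.19  0.28]
-1 [ 0.585 -0.015  0.33 ] None
-1 [ 0.585 -0.015  0.205] [ 0.89  0.49 -1.23  1.62  0.47  1.37  2.59]
-1 [0.486 0.001 0.23 ] None
-1 [ 0.485 -0.322  0.23 ] [-0.45  0.38  1.23  1.68 -0.37  1.34 -2.45]
-1 [ 0.485 -0.322  0.165] [-0.43  0.48  1.22  1.76 -0.47  1.24 -2.37]
```

```bash
python3 - <<'E'
from plant import bot
from h import *
p=np.array(bot.get_state()["ee_pos"])
bot.movel([p[0],p[1],.34],rate=.2)
bot.movep(G+[0,0,.33],att())
bot.movel(G+[0,0,.265],rate=.15)
for n in("scene","top"):
    c=bot.camera(n)["image"][:,:,::-1]
    v=c[130:330,250:450] if n=="scene" else c[100:260,200:360]
    cv2.imwrite(f"pics/{n}1.png",cv2.resize(v,None,fx=3,fy=3,interpolation=cv2.INTER_CUBIC))
s=bot.get_state();print(s["time_s"],s["ee_pos"],s["wrist_force"])
E
```

```text
4.1083 [ 0.58583289 -0.01454809  0.26637431] [-0.05262879  0.27556136 -0.16399047]
```

View pics/scene1.png

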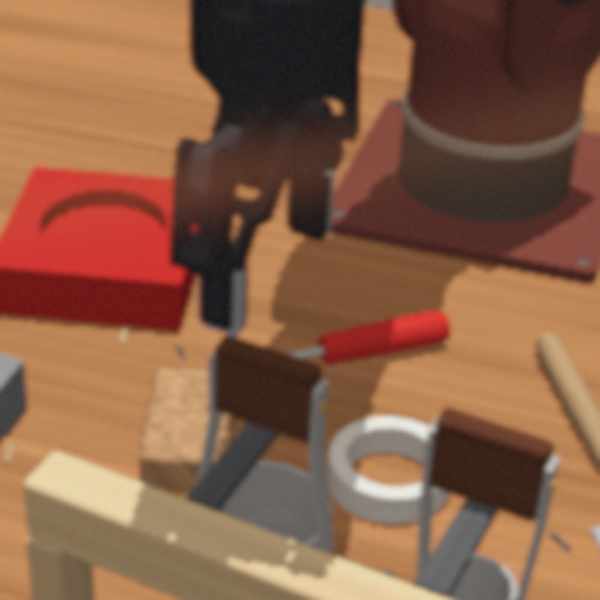

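View pics/top1.png

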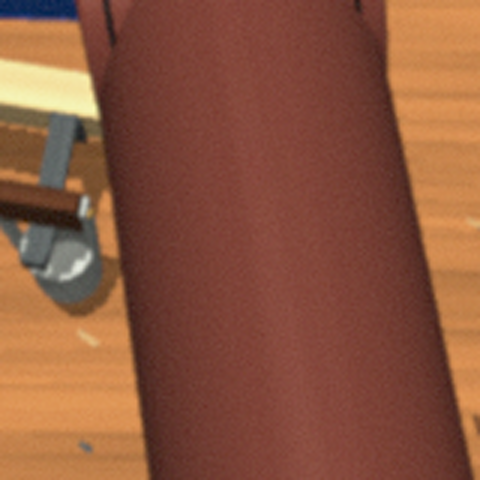

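The scene view shows the open fingers above the wide pot's grip, at crop (220,300) and (308,210), straddling the grip at (270,355). The arm hides the top view. Descending to grasp.

```bash
python3 - <<'E'
from plant import bot
from h import *
bot.movel(G+[0,0,.205],rate=.06)
s=bot.get_state();print("down",s["ee_pos"],s["wrist_force"])
bot.move_gripper(0.0)
s=bot.get_state();print("grip",s["time_s"],s["opening"],s["ee_pos"],s["wrist_force"])
c=bot.camera("scene")["image"][:,:,::-1]
cv2.imwrite("pics/scene2.png",cv2.resize(c[130:330,250:450],None,fx=3,fy=3,interpolation=cv2.INTER_CUBIC))
E
```

```text
down [ 0.58543934 -0.01456516  0.20543708] [-0.33674518 -0.29955148  0.28204081]
grip 5.9083 0.01297857625568108 [ 0.58530223 -0.01462296  0.20517744] [-0.65816395 -0.2168112   2.51539565]
```

View pics/scene2.png

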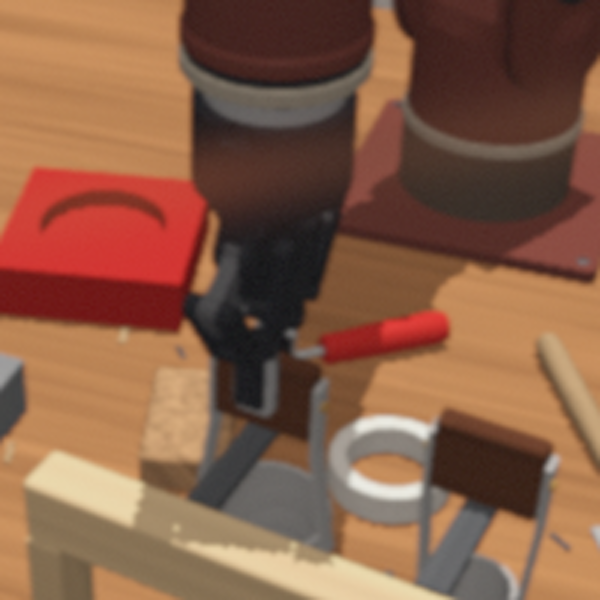

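The opening is 13 mm and the fingers hold the grip near its middle (crop 255,385). Lifting straight up 28 mm and moving out along rack -x.

```bash
python3 - <<'E'
from plant import bot
from h import *
bot.movel(G+[0,0,.233],rate=.06)
s=bot.get_state();print("up",s["opening"],s["ee_pos"],s["wrist_force"])
bot.movel(G-.1*X+[0,0,.233],rate=.1)
bot.pause(.1)
s=bot.get_state();print("out",s["time_s"],s["opening"],s["ee_pos"],s["wrist_force"])
for n in("scene",):
    c=bot.camera(n)["image"][:,:,::-1]
    cv2.imwrite("pics/scene3.png",c)
E
```

```text
up 0.013158799488881458 [ 0.58511461 -0.01461114  0.23294274] [-0.18538886 -0.1532979  -5.22806499]
out 7.825 0.01308694277451346 [0.48675816 0.00049264 0.23291536] [ 0.58204389 -0.56782343 -5.77658029]
```

View pics/scene3.png

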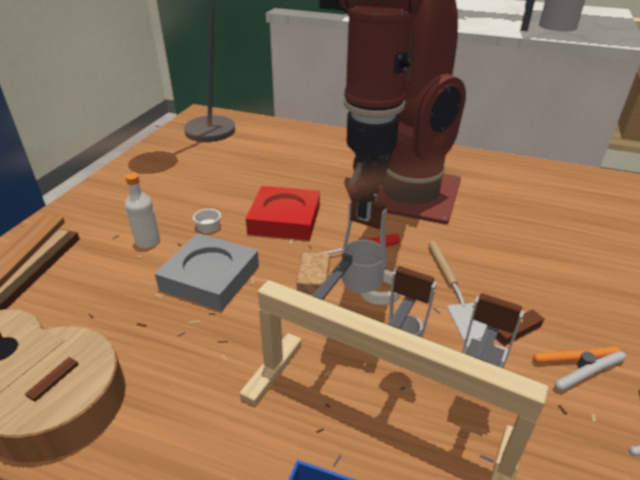

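The pot is off its hook, hanging at (365,260), and the slim pot is still on its hook at (410,300). Carrying it over the warmer.

```bash
python3 - <<'E'
from plant import bot
from h import *
bot.movel(W+[0,0,.233],rate=.14)
bot.pause(.3)
s=bot.get_state();print("over",s["time_s"],s["opening"],s["ee_pos"],s["wrist_force"])
C={}
for n in("scene","top"):
    c=C[n]=bot.camera(n);i=c["image"][:,:,::-1]
    v=i[140:340,120:320] if n=="scene" else i[160:320,350:510]
    cv2.imwrite(f"pics/{n}4.png",cv2.resize(v,None,fx=3.5,fy=3,interpolation=cv2.INTER_CUBIC) if 0 else cv2.resize(v,None,fx=3,fy=3,interpolation=cv2.INTER_CUBIC))
import pickle;pickle.dump(C,open("c4.pkl","wb"))
E
```

```text
over 10.625 0.013057063023944281 [ 0.48499989 -0.32169984  0.23302037] [ 0.12443313 -0.68586623 -5.20343269]
```

View pics/scene4.png

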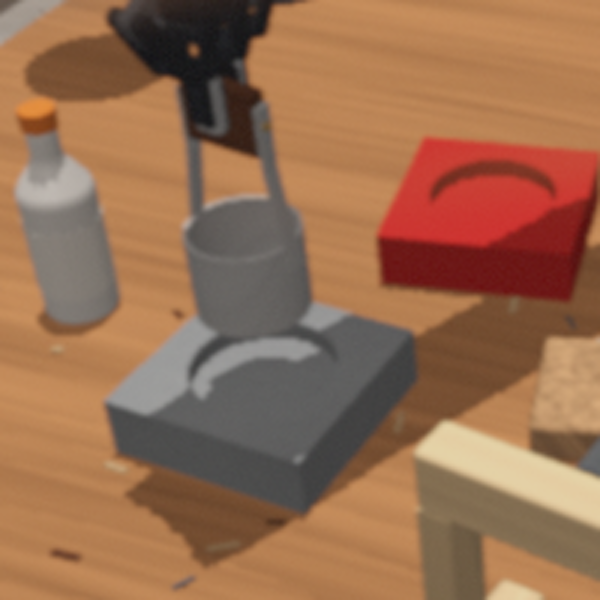

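View pics/top4.png

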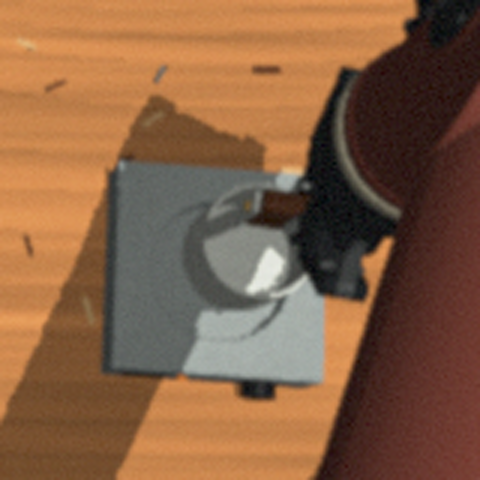

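```bash
python3 - <<'E'
from h import *
import pickle;C=pickle.load(open("c4.pkl","rb"))
a=np.linspace(0,2*np.pi,40)
for n,(x0,y0,w) in dict(scene=(120,140,200),top=(350,160,160)).items():
    c=C[n];f=4 if n=="top" else 3
    v=cv2.resize(c["image"][y0:y0+w,x0:x0+w,::-1],None,fx=f,fy=f,interpolation=cv2.INTER_CUBIC)
    for r,z,col in((.038,.158,(0,255,0)),(.038,.098,(0,255,0)),(.05,.045,(0,0,255))):
        P=np.c_[W[0]+r*np.cos(a),W[1]+r*np.sin(a),0*a+z]
        cv2.polylines(v,[((proj(c,P)-[x0,y0]+.5)*f).astype(int)],True,col)
    cv2.imwrite(f"pics/{n}5.png",v)
E
```

```text
(no output)
```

View pics/scene5.png

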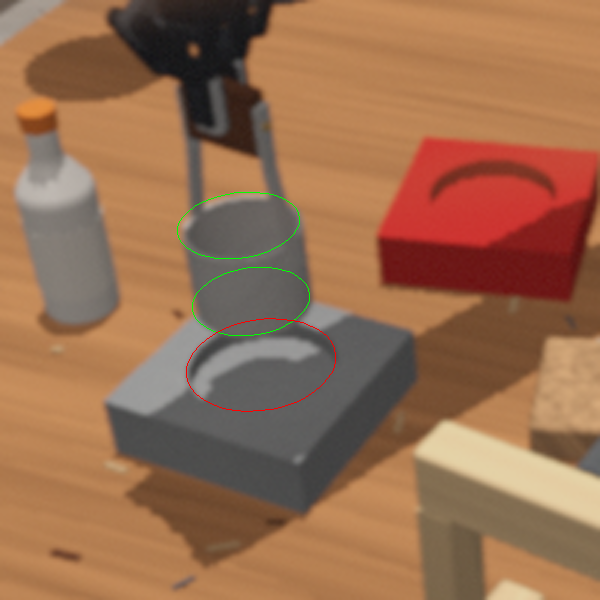

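View pics/top5.png

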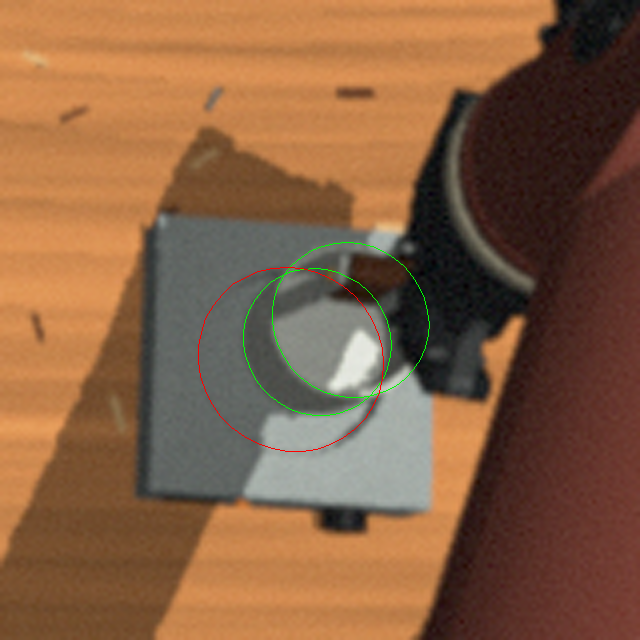

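The overlays match pot and well to about 1–2 px (~2 mm) in both views, with the pot upright and centred. Lowering with a force watch.

```bash
python3 - <<'E'
from plant import bot
from h import *
bot.movel(W+[0,0,.185],rate=.08); bot.movel(W+[0,0,.170],rate=.04)
bot.pause(.1);f0=bot.get_state()["wrist_force"];print(f0)
z=.170
while z>.159:
    z-=.001;bot.movel(W+[0,0,z],rate=.02)
    s=bot.get_state();f=s["wrist_force"];print(round(z,4),np.round(f,2),s["ee_pos"][2].round(4))
    if f[2]-f0[2]>5: break
print(s["time_s"],s["opening"])
c=bot.camera("scene");i=c["image"][140:340,120:320,::-1]
cv2.imwrite("pics/scene6.png",cv2.resize(i,None,fx=3,fy=3,interpolation=cv2.INTER_CUBIC))
E
```

```text
[ 0.9727616   0.33161677 -5.28663371]
0.169 [ 0.62  0.42 -4.68] 0.169
0.168 [ 0.27 -0.73 -6.27] 0.1679
0.167 [-1.16  0.41 -5.77] 0.1669
0.166 [ 0.03  0.72 -4.79] 0.1659
0.165 [ 0.57 -0.79 -3.37] 0.1653
0.164 [-2.79  0.81  5.52] 0.1652
13.6 0.01306506147412292
```

View pics/scene6.png

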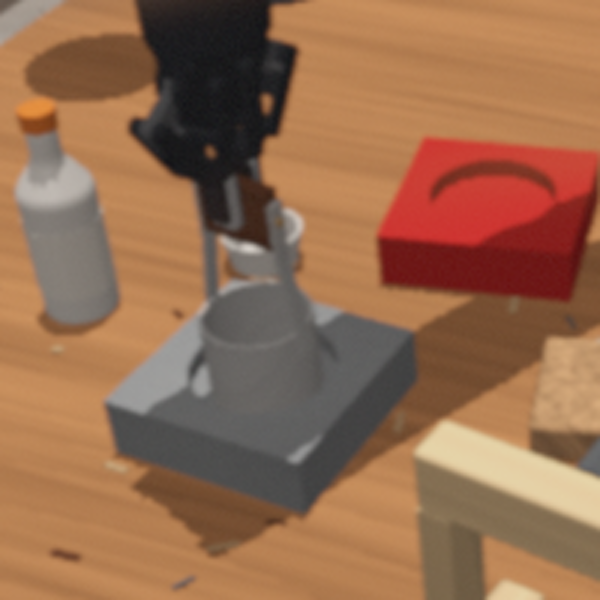

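Contact came at TCP z = 0.165, as expected for the pot fully home, and the picture shows it down in the well. Releasing and retreating.

```bash
python3 - <<'E'
from plant import bot
from h import *
bot.movel(W+[0,0,.165],rate=.02)
bot.move_gripper(.085)
bot.movel(W+[0,0,.30],rate=.1)
bot.movep([.30,-.52,.33],att())
bot.pause(.2)
s=bot.get_state();print(s["time_s"],s["opening"],s["wrist_force"])
a=np.linspace(0,2*np.pi,40)
for n,(x0,y0,w,h) in dict(scene=(120,140,420,220),top=(110,100,370,220)).items():
    c=bot.camera(n);f=1.9
    v=cv2.resize(c["image"][y0:y0+h,x0:x0+w,::-1],None,fx=f,fy=f,interpolation=cv2.INTER_CUBIC)
    for r,z,col in((.038,.09,(0,255,0)),(.05,.045,(0,0,255))):
        P=np.c_[W[0]+r*np.cos(a),W[1]+r*np.sin(a),0*a+z]
        cv2.polylines(v,[((proj(c,P)-[x0,y0]+.5)*f).astype(int)],True,col)
    cv2.imwrite(f"pics/{n}7.png",v)
    if n=="top":
        hh=cv2.cvtColor(c["image"],cv2.COLOR_RGB2HSV);k=cv2.inRange(hh,(5,120,68),(14,200,115))
        k=cv2.morphologyEx(k,cv2.MORPH_OPEN,np.ones((3,3)));N,l,st,ce=cv2.connectedComponentsWithStats(k)
        for i in range(1,N):
            if st[i,4]>60 and (390<ce[i][0]<470 and 210<ce[i][1]<290 or 190<ce[i][0]<230 and 155<ce[i][1]<175):
                z=.194 if ce[i][0]>300 else .234
                print(st[i],plane(c,ce[i],z))
E
```

```text
17.35 0.08455199982440638 [-0.14571332  0.0050002   0.00532528]
[197 160  29  10 188] [[0.60244204 0.10432718 0.234     ]]
[428 232  28  10 168] [[ 0.48374814 -0.31928315  0.194     ]]
```

View pics/scene7.png

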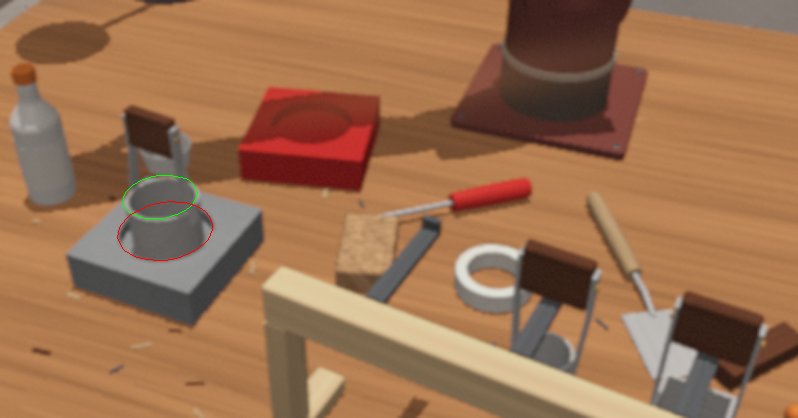

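View pics/top7.png

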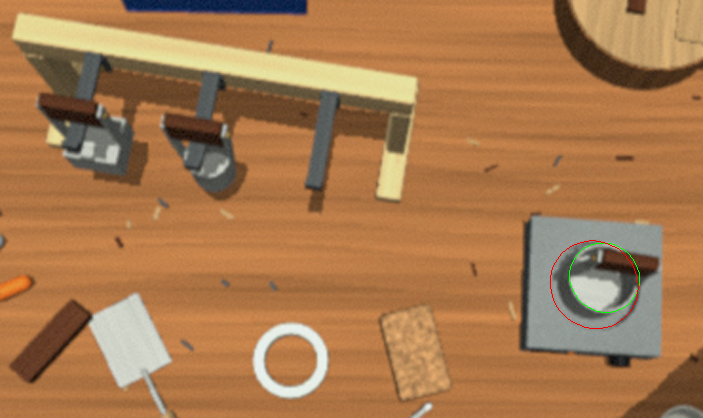

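The pot stands upright in the well and is released, with its grip at (0.484, -0.319) against the warmer at (0.485, -0.322). The slim pot's pixels are unchanged and the arm is clear.

```bash
python3 - <<'E'
from plant import bot
print(bot.sign_off())
E
```

```text
the job is handed in; nothing more can be done
None
```

The wide pot is off its hook, standing upright in the grey warmer's well and released; I handed the job in at about 17.5 s of the 40 s. `sign_off` gives no verdict, so this rests on my own checks.

I pinched the pot's grip from above, lifted it 28 mm, drew it 100 mm out along the rack's -x and carried it over the warmer. I then lowered it in 1 mm steps until it touched, let go and backed away.

Last checks:
- **Seated height:** contact came at TCP z 0.165 m, the height expected for the pot fully home in the well.
- **Centring:** the top view puts the grip about 3 mm from the warmer's centre, and the pot looks upright in both views.
- **Slim pot:** still on its hook, and its position in the top view has not changed.
- **Robot clear:** the gripper is open, the arm is away from everything, and the wrist force is about 0.

The two cameras disagreed by 2–5 mm on the warmer's centre, so I used a point between them. That is well inside the 18 mm allowed. No check failed.

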